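Turn the settled stain tin end over end and stand it back on its drip tile

ROBOT

A 6-joint arm with a two-finger parallel gripper is mounted at the origin on the work surface. World frame = base frame: x ahead of the robot, y to its left, z up, the work surface at z = 0. Lengths are in m, angles in rad, forces in N, time in s.
With the tool pointing down it reaches from about 0.325 to 0.775 m from the base axis. Payload 9.3 kg.
Tool frame: the origin (TCP) lies between the finger pads; the fingertips stand 22 mm ahead of it and the grasp point (between the pads) lies 3 mm ahead of it; z points along the fingers, y is the line along which they close (so a half turn about z gives the same grasp; the last joint's range is limited). The gripper opens to 85 mm and grips with 20 to 120 N. Pads are 22 mm wide; open, the fingers measure 114 mm over their backs; the gripper's body (76 mm by 85 mm) begins 54 mm behind the grasp point. The pads swing forward as they close: fully open they stand 13 mm farther back than shut.
Start: joints at [1.15, 0.259, 0.021, 1.334, 0, 1.418], TCP at [0.146, 0.53, 0.253] pointing down, gripper open.
Joint ranges: [-3.04, 3.04], [-0.91, 1.82], [-1.04, 1.36], [-1.92, 1.95], [-1.52, 1.45], [-3.14, 3.14]. Speed limits (rad/s): [2.22, 2.22, 2.79, 3.14, 3.14, 3.14].

INTERFACE

Orientations are given as a unit quaternion [w, x, y, z].
In Python, from plant import state, read_camera, camera_info, sign_off, recognise, pinpoint gives the robot as it stands.
- The arm moves only by the tool servo_tool, never from a script. Its argument "deltas" is a list of rows, each an object of numbers: "tx", "ty", "tz": the shift along the tool's x, y, z normalised to -1 to 1, where 1 is 1000 mm; "ax", "ay", "az": the turn, a rotation vector about the tool's x, y, z normalised to -1 to 1, where 1 is 90 degrees. A call has 1 to 20 rows; each row shifts and turns the commanded pose from where the row before left it, along the tool's axes as they then stand; what a row does not reach is not made up. A row lasts 1/12 s, in which the tool goes at most 41.7 mm and 7.16 degrees, less where a joint would pass 70% of its speed; a pose out of reach is approached as far as the arm can. A call with a number of a shift or a turn outside -1 to 1 is refused whole. A call with a gripper value outside its range is refused whole. "jaw" is the opening, from -1 (shut) to 1 (fully open), set as the call begins (left out, the last holds). The fingers move at their own pace and stop on an object; "squeeze" is the grip in N (left out, the last holds). Time passes only in rows, so rows that do not move let the fingers close. It gives the time, the measured TCP pose, the force, the opening and the grip force at its end, in the units of the state.
- state(): the state, without advancing time (a new reading comes with each control period).
- read_camera(name): name is "scene" or "top" or "wrist"; returns (picture, depth): 420x560x3 uint8, blue, green, red; 420x560 float32, m along the optical axis (not along the pixel's ray), 0 where there is no reading.
- camera_info(name): a dict with "intrinsics" (3x3 intrinsics, pixels), "view" (4x4, takes a point from world to camera coordinates). Camera axes: x right, y down, z forward; pixel columns grow to the right and rows downward; lengths in m; the calibration is good to about 2 mm. A picture is of the moment at which its call begins: read the wrist's pose just before it. camera_info takes no time and is no camera call; for the wrist camera it gives the pose at the moment of the call.
- sign_off(): hands the job in; it is judged then, once.
Trained networks look in the newest picture that a camera, given by its name, has taken for a name from the list of things; names that differ only in an ending like _2 or _b are one class to them, and where a whole thing is asked for, a point or a joint stands for the part that bears it (a point fixed in the world has none). Each returns a list of dicts, best first, with "confidence" (0 to 1); they miss things now and then, are a little off and sometimes report something else, mostly with a low value. They report only what shows in the picture. A call takes as long as a camera call. They do not tell look-alikes from the thing itself.
- recognise(camera, target): "rect" ([left, top, width, height] in pixels, round what is visible of it).
- pinpoint(camera, target): "xy" ([column, row] in pixels: a listed point, or the origin of a listed thing).
The state is a dict: "t": time; "joints": joint angles; "joint_vel": joint speeds; "joint_torque": joint torques, N m; "position": TCP position; "orientation": TCP orientation; "wrist_force": force on the tool from outside, world axes, zero at the start; "ft_torque": the same for the moment, N m; "finger_gap": finger opening in m; "grasp_force": force on a finger pad.
Only numpy, scipy, OpenCV 4.12 (cv2) and the standard library are available. Lean on these libraries where they do the work, as an engineer would, in place of code of your own. Each camera call takes 0.05 s, during which the arm holds its last target. There are 200 camera calls.

TASK

The pigment in the capped stain tin has settled: lift the tin off its drip tile, turn it right upside down, cap straight below, and keep it so for two seconds. Then lower it gently back upright onto the middle of its tile until you feel it stand, and only then let go. You may lay it on its narrow side on the bench to change your grip; leave the plane, the perches, the hook and eye and the wren house on its turntable undisturbed.

Things in the scene. Friction and masses are not known exactly. Their poses are not given: they have to be found in the camera images.
- tin: Oblong metal tin, round black screw cap, green sleeve with pale label; 130 to 230 g. Body 58 mm wide (its x), 36 mm thick (its y), 84 mm high; neck 28 mm dia. from 84 to 87 mm, cap 25 mm dia. from 87 to 100 mm. Origin: centre of its underside; z up through the cap. Rigid; may be gripped anywhere across its 36 mm. Laid on a narrow side (36 x 84 mm) it rests steadily, 58 mm high.
- tile: Glazed ceramic drip tile, white with a blue middle, 110 x 110 mm square, 8 mm thick, fixed to the bench. Origin at the centre of its underside, x and y along its edges. The tin starts upright near its middle, its wide (x) direction within 0.4 rad of the tile's y. The bench between the tile and the plane is clear.
- tile_top (a point): Centre of the drip tile's top face, 8 mm above the bench.
- plane: Steel block plane with brass knob, bystander, loose, 160 mm long (along its x) by 48 mm wide by 55 mm high, 0.65 kg. Origin at the centre of its sole. It lies on the bench to the left or the right of the tile (which side varies), 320 mm or more away between centres.
- perches: Bundle of three 10 mm oak dowels 130 mm long held by two rubber bands, bystander, loose, lying on the bench along its y, 19 mm high. Origin at the centre of its underside.
- hook: Brass hook of a hook-and-eye set, bystander, loose, about 70 mm long (along its x), 4 mm thick, flat on the bench. Origin near its middle, on its underside.
- eye: Brass screw eye, bystander, loose, about 40 mm long (along its x), 4 mm thick, flat on the bench. Origin at the centre of its ring, on its underside.
- turntable (a joint): Angle (rad) of the green enamel turntable, 260 mm diameter, its top 46 mm above the bench, turning freely about an upright axis; the half-built wren house, 110 mm wide, stands on it up to 240 mm above the bench. Bystander.
- house_hole (a point): Centre of the wren house's entrance hole, in its front wall, 50 mm from the turntable's axis, 120 mm above the bench.
There are look-alikes about, which are no part of the job. Of the things like the tile, leave any that is orange; of the rest the larger one is meant.

How it is judged:
On the way, in this order (a step that is already met when the one before it is completed fails the run):
1. the tin is turned upside down, cap below, and kept so (angle between tin's own z axis and vertical above 2.62 rad), for 1.6 s.
2. the tin, still held, is lowered upright onto the tile and rests on it (not dropped) (angle between tin's own z axis and vertical below 0.15 rad and horizontal distance between tin and tile_top below 0.025 m and contact force between tin and tile above 0.3 N and contact force between the fingers and tin above 1 N), for 0.1 s.
At the end, for the whole second after the job is handed in: The tin has been upside down (cap within 30 degrees of straight down) for at least 1.6 s, was then lowered upright onto the tile still held, and now stands upright (within 4.5 degrees), at rest and released, on the drip tile with its centre within 20 mm of the tile's centre (angle between tin's own z axis and vertical below 0.08 rad and horizontal distance between tin and tile_top below 0.02 m and z of tin in the frame of tile_top between -0.004 and 0.004 m and linear speed of tin below 0.01 m/s and angular speed of tin below 0.1 rad/s); the robot touches nothing.
It fails at once if the tin is knocked down on its tile (over 120 N) (contact force between tin and tile above 120 N).
It fails at once if the plane is moved more than 15 mm (distance of plane from where it was at the start of the episode above 0.015 m).
It fails at once if the perches are moved more than 15 mm (distance of perches from where it was at the start of the episode above 0.015 m).
It fails at once if the hook or the eye is moved more than 15 mm (distance of any of hook, eye from where it was at the start of the episode above 0.015 m).
It fails at once if the wren house is turned or moved more than 15 mm at its entrance hole (distance of house_hole from where it was at the start of the episode above 0.015 m).
It also fails if it takes over 72 s, if anything falls off the work surface, if the arm or the gripper's body presses on something with over 40 N, if the wrist force passes 120 N, or if a joint passes its speed limit or range.

## Working session

There is one attempt and no reset: what is moved stays moved. The work goes in short steps, Python scripts to look and compute and a tool call to move; the robot and the scene stay as the last step left them, time stands still between calls to the robot, and variables do not carry over. Pictures are saved under pics/ and viewed, at most 10 in all, crops included, and the job is handed in when it is done.

Besides the shell and the picture viewer there is one more tool, called as name([rows], argument=value, ...), one row to a line, values as JSON. servo_tool: Moves the arm, as the interface text tells. Its arguments: {"type":"object","properties":{"deltas":{"type":"array","items":{"type":"object","properties":{"tx":{"type":"number"},"ty":{"type":"number"},"tz":{"type":"number"},"ax":{"type":"number"},"ay":{"type":"number"},"az":{"type":"number"}}}},"jaw":{"type":"number"},"squeeze":{"type":"number"}},"required":["deltas"]}

```bash
mkdir -p pics; cat > h.py <<'E'
import numpy as np, cv2
from plant import *
def w(cam,u,v,d):
    i=camera_info(cam);K=np.array(i["intrinsics"]);T=np.linalg.inv(np.array(i["view"]))
    p=np.linalg.inv(K)@[u,v,1]*d
    return (T@np.r_[p,1])[:3]
def atz(cam,u,v,z):
    a=w(cam,u,v,0);b=w(cam,u,v,1)
    return a+(b-a)*(z-a[2])/(b[2]-a[2])
E
python3 - <<'E'
from h import *
s=state();print(s)
for c in ["top","scene"]:
    p,d=read_camera(c);cv2.imwrite(f"pics/{c}.png",p);np.save(f"{c}.npy",d)
    for t in ["tin","tile","plane","perches","hook","eye","turntable"]:
        print(c,t,[(np.round(r["rect"]),round(r["confidence"],2)) for r in recognise(c,t)[:3]])
        if c=="top":
            print([ (np.round(r["xy"]),round(r["confidence"],2),atz(c,*r["xy"],0.008 if t in("tin","tile") else 0).round(3)) for r in pinpoint(c,t)[:3]])
E
```

```text
{'t': 0.0, 'joints': array([ 1.15039449e+00,  2.59220090e-01,  2.07315398e-02,  1.33369690e+00,
       -2.22672862e-05,  1.41819060e+00]), 'joint_vel': array([ 0.00038774,  0.00101906, -0.00099429,  0.00028825,  0.00164309,
        0.00059145]), 'joint_torque': array([ 4.81322877e-04, -5.55638266e+01,  3.44532931e+01,  1.36221337e-02,
       -8.73513000e-05, -1.25680526e-05]), 'position': array([0.14543947, 0.53015136, 0.2526391 ]), 'orientation': array([-1.85603414e-04,  1.33498272e-01,  9.91048802e-01, -6.69395884e-04]), 'wrist_force': array([ 0.04319817,  0.37640231, -0.3989879 ]), 'ft_torque': array([ 0.0001831 ,  0.00474123, -0.01025439]), 'grasp_force': 0.0, 'finger_gap': 0.08540694122462593}
top tin [(array([264., 204.,  25.,  22.]), 0.83)]
[(array([277., 217.]), 0.54, array([0.48 , 0.166, 0.008]))]
top tile [(array([248., 195.,  42.,  47.]), 0.98), (array([264., 256.,  33.,  32.]), 0.8), (array([198., 258.,  44.,  43.]), 0.77)]
[(array([270., 214.]), 0.9, array([0.487, 0.186, 0.008])), (array([278., 271.]), 0.64, array([0.327, 0.159, 0.008])), (array([219., 279.]), 0.64, array([0.299, 0.324, 0.008]))]
top plane [(array([390., 190.,  20.,  57.]), 0.74)]
[(array([396., 215.]), 0.68, array([ 0.496, -0.181,  0.   ]))]
top perches [(array([325., 142.,  43.,   8.]), 0.51)]
[(array([347., 148.]), 0.52, array([ 0.691, -0.036,  0.   ]))]
top hook []
[(array([291., 143.]), 0.59, array([0.7  , 0.128, 0.   ]))]
top eye []
[(array([250., 152.]), 0.51, array([0.669, 0.249, 0.   ]))]
top turntable [(array([ 61., 185., 104.,  94.]), 0.57)]Traceback (most recent call last):
  File "<stdin>", line 8, in <module>
ValueError: it knows: eye, hook, house_hole, perches, plane, tile, tile_top, tin
```

View pics/top.png

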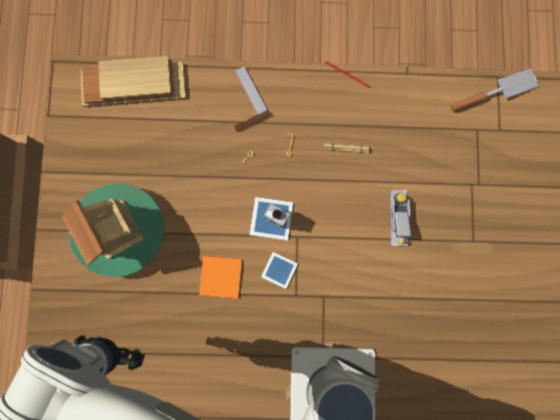

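servo_tool([
  {"tz":-0.033},
  {"tz":-0.033},
  {"tz":-0.033},
  {"tx":-0.0348,"ty":-0.0211},
  {"tx":-0.0348,"ty":-0.0211},
  {"tx":-0.0348,"ty":-0.0211},
  {"tx":-0.0348,"ty":-0.0211},
  {"tx":-0.0348,"ty":-0.0211},
  {"tx":-0.0348,"ty":-0.0211},
  {"tx":-0.0348,"ty":-0.0211},
  {"tx":-0.0348,"ty":-0.0211},
  {"tx":-0.0348,"ty":-0.0211},
  {"tx":-0.0348,"ty":-0.0211},
  {"tx":-0.0348,"ty":-0.0211},
  {"tx":-0.0348,"ty":-0.0211},
])

```text
invalid input at $.deltas[0]: expected keys tx, ty, tz, ax, ay, az
```

servo_tool([
  {"az":0.0754},
  {"az":0.0754},
  {"az":0.0754},
  {"az":0.0754},
  {"az":0.0754},
  {"az":0.0754},
  {"az":0.0754},
  {"az":0.0754},
  {"az":0.0754},
  {"az":0.0754},
  {"az":0.0754},
  {},
  {},
])

```text
invalid input at $.deltas[0]: expected keys tx, ty, tz, ax, ay, az
```

```bash
python3 - <<'E'
from h import *
s=state();print(s["t"],s["joints"].round(3),s["position"].round(4),s["orientation"].round(3))
p,d=read_camera("wrist");cv2.imwrite("pics/w1.png",p);np.save("w1.npy",d);np.savez("w1cam.npz",**{k:np.array(v) for k,v in camera_info("wrist").items()})
for t in ["tin","tile"]:
    print(t,[(np.round(r["rect"]),round(r["confidence"],2)) for r in recognise("wrist",t)[:3]])
    print([(np.round(r["xy"]),round(r["confidence"],2),atz("wrist",*r["xy"],0.008).round(3)) for r in pinpoint("wrist",t)[:3]])
v,u=np.mgrid[0:420:3,0:560:3]
P=np.array([w("wrist",a,b,d[b,a]) for a,b in zip(u.ravel(),v.ravel()) if d[b,a]>0])
for lo,hi,n in [(.1,.12,"cap"),(.084,.098,"shoulder"),(.005,.012,"tile")]:
    q=P[(P[:,2]>lo)&(P[:,2]<hi)&(P[:,0]>.38)&(P[:,0]<.58)&(P[:,1]>.05)&(P[:,1]<.3)]
    r=cv2.minAreaRect(q[:,:2].astype(np.float32)); print(n,len(q),q.mean(0).round(4),np.array(r[0]).round(4),np.array(r[1]).round(3),r[2])
E
```

```text
0.7 [1.15  0.259 0.022 1.334 0.    1.418] [0.1455 0.5304 0.2533] [-0.     0.133  0.991  0.   ]
tin []
[]
tile [(array([ 95., 296., 113.,  82.]), 0.82), (array([ 61., 403.,  11.,  17.]), 0.51)]
[(array([155., 344.]), 0.9, array([0.299, 0.327, 0.008]))]Traceback (most recent call last):
  File "<stdin>", line 8, in <module>
  File "h.py", line 4, in w
    i=camera_info(cam);K=np.array(i["intrinsics"]);T=np.linalg.inv(np.array(i["view"]))
ValueError: time passes only in moves, steps and waits
```

View pics/w1.png

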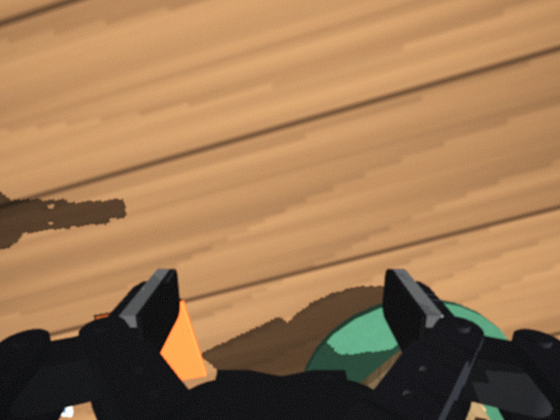

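servo_tool([
  {"tx":0,"ty":0,"tz":-0.033,"ax":0,"ay":0,"az":0},
  {"tx":0,"ty":0,"tz":-0.033,"ax":0,"ay":0,"az":0},
  {"tx":0,"ty":0,"tz":-0.033,"ax":0,"ay":0,"az":0},
  {"tx":-0.0314,"ty":-0.024,"tz":0,"ax":0,"ay":0,"az":0},
  {"tx":-0.0314,"ty":-0.024,"tz":0,"ax":0,"ay":0,"az":0},
  {"tx":-0.0314,"ty":-0.024,"tz":0,"ax":0,"ay":0,"az":0},
  {"tx":-0.0314,"ty":-0.024,"tz":0,"ax":0,"ay":0,"az":0},
  {"tx":-0.0314,"ty":-0.024,"tz":0,"ax":0,"ay":0,"az":0},
  {"tx":-0.0314,"ty":-0.024,"tz":0,"ax":0,"ay":0,"az":0},
  {"tx":-0.0314,"ty":-0.024,"tz":0,"ax":0,"ay":0,"az":0},
  {"tx":-0.0314,"ty":-0.024,"tz":0,"ax":0,"ay":0,"az":0},
  {"tx":-0.0314,"ty":-0.024,"tz":0,"ax":0,"ay":0,"az":0},
  {"tx":-0.0314,"ty":-0.024,"tz":0,"ax":0,"ay":0,"az":0},
  {"tx":-0.0314,"ty":-0.024,"tz":0,"ax":0,"ay":0,"az":0},
  {"tx":-0.0314,"ty":-0.024,"tz":0,"ax":0,"ay":0,"az":0},
  {"tx":-0.0314,"ty":-0.024,"tz":0,"ax":0,"ay":0,"az":0},
  {"tx":-0.0314,"ty":-0.024,"tz":0,"ax":0,"ay":0,"az":0},
])

```text
t: 2.37
position: [0.4813, 0.0881, 0.3525]
orientation: [0.0, 0.134, 0.991, 0.0]
wrist_force: [0.3, 1.5, 0.4]
finger_gap: 0.0849
grasp_force: 0.0
```

servo_tool([
  {"tx":0,"ty":0,"tz":0,"ax":0,"ay":0,"az":0.0754},
  {"tx":0,"ty":0,"tz":0,"ax":0,"ay":0,"az":0.0754},
  {"tx":0,"ty":0,"tz":0,"ax":0,"ay":0,"az":0.0754},
  {"tx":0,"ty":0,"tz":0,"ax":0,"ay":0,"az":0.0754},
  {"tx":0,"ty":0,"tz":0,"ax":0,"ay":0,"az":0.0754},
  {"tx":0,"ty":0,"tz":0,"ax":0,"ay":0,"az":0.0754},
  {"tx":0,"ty":0,"tz":0,"ax":0,"ay":0,"az":0.0754},
  {"tx":0,"ty":0,"tz":0,"ax":0,"ay":0,"az":0.0754},
  {"tx":0,"ty":0,"tz":0,"ax":0,"ay":0,"az":0.0754},
  {"tx":0,"ty":0,"tz":0,"ax":0,"ay":0,"az":0.0754},
  {"tx":0,"ty":0,"tz":0,"ax":0,"ay":0,"az":0.0754},
  {"tx":0,"ty":0,"tz":0,"ax":0,"ay":0,"az":0},
])

```text
t: 3.37
position: [0.4805, 0.09, 0.3523]
orientation: [0.0, 0.709, 0.705, 0.0]
wrist_force: [0.6, -0.2, 0.6]
finger_gap: 0.0854
grasp_force: 0.0
```

```bash
cat > h.py <<'E'
import numpy as np, cv2
from plant import *
def cloud(cam):
    i=camera_info(cam);K=np.array(i["intrinsics"]);T=np.linalg.inv(np.array(i["view"]))
    p,d=read_camera(cam)
    v,u=np.mgrid[0:420,0:560]
    c=np.stack([(u-K[0,2])/K[0,0]*d,(v-K[1,2])/K[1,1]*d,d,np.ones_like(d)],-1)
    P=(c@T.T)[...,:3]; P[d<=0]=np.nan
    return p,P
def rect(q):
    r=cv2.minAreaRect(q[:,:2].astype(np.float32)); return len(q),q.mean(0).round(4),np.array(r[0]).round(4),np.array(r[1]).round(3),round(r[2],1)
E
cat > look.py <<'E'
from h import *
import sys
s=state();print(s["t"],s["joints"].round(3),s["position"].round(4),s["orientation"].round(3))
p,P=cloud("wrist");cv2.imwrite(f"pics/{sys.argv[1]}.png",p);np.save("w.npy",P)
for t in ["tin","tile"]:
    for r in pinpoint("wrist",t)[:3]: print(t,np.round(r["xy"]),round(r["confidence"],2),P[int(r["xy"][1]),int(r["xy"][0])])
Q=P.reshape(-1,3)
Q=Q[(abs(Q[:,0]-.48)<.1)&(abs(Q[:,1]-.18)<.1)]
for lo,hi,n in [(.1,.12,"cap"),(.084,.098,"shoulder"),(.005,.012,"tile")]:
    q=Q[(Q[:,2]>lo)&(Q[:,2]<hi)]
    if len(q)>5: print(n,*rect(q))
E
python3 look.py w2
```

```text
3.3667 [0.013 0.142 0.12  1.548 0.    1.589] [0.4805 0.09   0.3523] [0.    0.709 0.705 0.   ]
tin [277. 109.] 0.82 [0.47652376 0.16768931 0.1075696 ]
tin [427.  44.] 0.28 [0.66501257 0.24651943 0.00151735]
tile [162. 119.] 0.69 [0.32554942 0.15818314 0.00531675]
tile [276.  97.] 0.6 [0.47662759 0.17932149 0.10650079]
cap 501 [0.4765 0.1708 0.1078] [0.4764 0.171 ] [0.025 0.026] 50.0
shoulder 1519 [0.4767 0.1713 0.092 ] [0.4763 0.1709] [0.059 0.037] 62.5
tile 5607 [0.4725 0.1886 0.008 ] [0.4732 0.1829] [0.11 0.11] 83.2
```

View pics/w2.png

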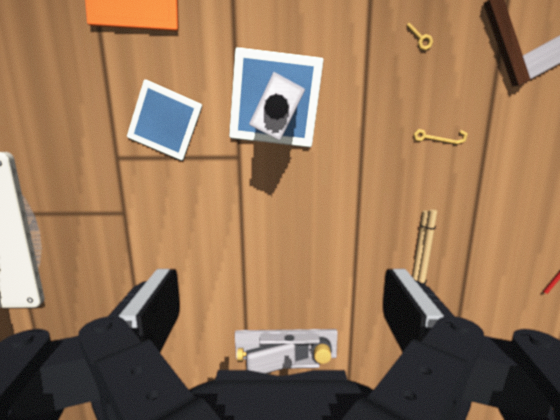

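servo_tool([
  {"tx":0.027,"ty":-0.0014,"tz":0,"ax":0,"ay":0,"az":0},
  {"tx":0.027,"ty":-0.0014,"tz":0,"ax":0,"ay":0,"az":0},
  {"tx":0.027,"ty":-0.0013,"tz":0,"ax":0,"ay":0,"az":0},
  {"tx":0,"ty":0,"tz":0.03,"ax":0,"ay":0,"az":0.0756},
  {"tx":0,"ty":0,"tz":0.03,"ax":0,"ay":0,"az":0.0756},
  {"tx":0,"ty":0,"tz":0.03,"ax":0,"ay":0,"az":0.0756},
  {"tx":0,"ty":0,"tz":0.03,"ax":0,"ay":0,"az":0.0756},
  {"tx":0,"ty":0,"tz":0.03,"ax":0,"ay":0,"az":0},
  {"tx":0,"ty":0,"tz":0,"ax":0,"ay":0,"az":0},
  {"tx":0,"ty":0,"tz":0,"ax":0,"ay":0,"az":0},
])

```text
t: 4.35
position: [0.4759, 0.1709, 0.202]
orientation: [-0.0, 0.853, 0.522, -0.001]
wrist_force: [0.1, 0.1, 1.9]
finger_gap: 0.0854
grasp_force: 0.0
```

```bash
python3 look.py w3; python3 -c "
from plant import state
s=state();q=s['orientation'];import numpy as np
from scipy.spatial.transform import Rotation as R
m=R.from_quat(q[[1,2,3,0]]).as_matrix();print(s['joints'].round(3),np.degrees(np.arctan2(m[1,1],m[0,1])))"
```

```text
4.35 [ 0.179  0.206 -0.181  1.186 -0.     2.221] [0.4759 0.1709 0.202 ] [-0.     0.853  0.522 -0.001]
tin [284. 193.] 0.65 [0.48664483 0.18817137 0.09168128]
tile [156. 271.] 0.96 [0.43821058 0.20427708 0.20047049]
tile [ 38. 128.] 0.91 [0.30946932 0.32366585 0.00768393]
cap 1176 [0.4771 0.1718 0.1074] [0.4765 0.1712] [0.026 0.026] 46.7
shoulder 3028 [0.4781 0.174  0.092 ] [0.4766 0.1709] [0.059 0.037] 62.3
tile 9750 [0.4758 0.1942 0.008 ] [0.4733 0.1828] [0.11 0.11] 83.1
[ 0.179  0.204 -0.178  1.186 -0.     2.223] -27.125330367560345
```

servo_tool([
  {"tx":0,"ty":0,"tz":0.03,"ax":0,"ay":0,"az":0.003},
  {"tx":0,"ty":0,"tz":0.03,"ax":0,"ay":0,"az":0.003},
  {"tx":0,"ty":0,"tz":0.03,"ax":0,"ay":0,"az":0},
  {"tx":0,"ty":0,"tz":0.02,"ax":0,"ay":0,"az":0},
  {"tx":0,"ty":0,"tz":0.012,"ax":0,"ay":0,"az":0},
  {"tx":0,"ty":0,"tz":0.005,"ax":0,"ay":0,"az":0},
  {"tx":0,"ty":0,"tz":0,"ax":0,"ay":0,"az":0},
  {"tx":0,"ty":0,"tz":0,"ax":0,"ay":0,"az":0},
])

```text
t: 5.17
position: [0.4775, 0.1712, 0.0766]
orientation: [0.0, 0.856, 0.517, 0.001]
wrist_force: [1.5, 0.7, 0.4]
finger_gap: 0.0854
grasp_force: 0.0
```

servo_tool([
  {"tx":0,"ty":0,"tz":0,"ax":0,"ay":0,"az":0},
  {"tx":0,"ty":0,"tz":0,"ax":0,"ay":0,"az":0},
  {"tx":0,"ty":0,"tz":0,"ax":0,"ay":0,"az":0},
  {"tx":0,"ty":0,"tz":0,"ax":0,"ay":0,"az":0},
  {"tx":0,"ty":0,"tz":0,"ax":0,"ay":0,"az":0},
  {"tx":0,"ty":0,"tz":0,"ax":0,"ay":0,"az":0},
  {"tx":0,"ty":0,"tz":0,"ax":0,"ay":0,"az":0},
  {"tx":0,"ty":0,"tz":0,"ax":0,"ay":0,"az":0},
  {"tx":0,"ty":0,"tz":0,"ax":0,"ay":0,"az":0},
  {"tx":0,"ty":0,"tz":0,"ax":0,"ay":0,"az":0},
  {"tx":0,"ty":0,"tz":0,"ax":0,"ay":0,"az":0},
  {"tx":0,"ty":0,"tz":0,"ax":0,"ay":0,"az":0},
], jaw=-1, squeeze=70)

```text
t: 6.17
position: [0.4768, 0.1711, 0.0759]
orientation: [0.0, 0.856, 0.517, 0.001]
wrist_force: [-0.7, -0.4, 5.4]
finger_gap: 0.0355
grasp_force: 69.5
```

servo_tool([
  {"tx":0,"ty":0,"tz":-0.01,"ax":0,"ay":0,"az":0},
  {"tx":0,"ty":0,"tz":-0.02,"ax":0,"ay":0,"az":0},
  {"tx":0,"ty":0,"tz":-0.03,"ax":0,"ay":0,"az":0},
  {"tx":0,"ty":0,"tz":-0.03,"ax":0,"ay":0,"az":0},
  {"tx":0,"ty":0,"tz":-0.03,"ax":0,"ay":0,"az":0},
  {"tx":0,"ty":0,"tz":-0.035,"ax":0,"ay":0,"az":0},
  {"tx":0,"ty":0,"tz":-0.035,"ax":0,"ay":0,"az":-0.07},
  {"tx":0,"ty":0,"tz":-0.035,"ax":0,"ay":0,"az":-0.07},
  {"tx":0,"ty":0,"tz":-0.035,"ax":0,"ay":0,"az":-0.07},
  {"tx":0,"ty":0,"tz":-0.03,"ax":0,"ay":0,"az":-0.07},
  {"tx":0,"ty":0,"tz":-0.02,"ax":0,"ay":0,"az":-0.07},
  {"tx":0,"ty":0,"tz":0,"ax":0,"ay":0,"az":-0.07},
  {"tx":0,"ty":0,"tz":0,"ax":0,"ay":0,"az":0},
])

```text
t: 7.25
position: [0.4767, 0.1711, 0.3863]
orientation: [0.001, 0.641, 0.768, 0.001]
wrist_force: [-0.2, -0.5, -2.2]
finger_gap: 0.0352
grasp_force: 70.3
```

servo_tool([
  {"tx":0,"ty":0.02,"tz":0,"ax":-0.035,"ay":0,"az":0},
  {"tx":0,"ty":0.038,"tz":0,"ax":-0.0667,"ay":0,"az":0},
  {"tx":0,"ty":0.038,"tz":0,"ax":-0.0667,"ay":0,"az":0},
  {"tx":0,"ty":0.038,"tz":0,"ax":-0.0667,"ay":0,"az":0},
  {"tx":0,"ty":0.02,"tz":0,"ax":-0.035,"ay":0,"az":0},
  {"tx":0,"ty":0,"tz":0,"ax":0,"ay":0,"az":0},
])

```text
t: 7.75
position: [0.6262, 0.1975, 0.4098]
orientation: [0.136, 0.629, 0.748, 0.162]
wrist_force: [-0.2, -0.9, -2.1]
finger_gap: 0.0355
grasp_force: 70.4
```

```bash
cat > st.py <<'E'
from plant import state
import numpy as np
from scipy.spatial.transform import Rotation as R
s=state();q=s['orientation'];m=R.from_quat(q[[1,2,3,0]]).as_matrix()
print(s['t'],s['joints'].round(3),s['position'].round(4),s['wrist_force'].round(1),s['grasp_force'],s['finger_gap']);print(m.round(3))
E
python3 st.py
```

```text
7.75 [ 1.780e-01  1.710e-01  2.150e-01  1.189e+00 -1.000e-03  1.577e+00] [0.6262 0.1975 0.4098] [-0.2 -0.9 -2.1] 70.43936133384705 0.03553780893655687
[[-0.171  0.897  0.407]
 [ 0.985  0.155  0.072]
 [ 0.002  0.414 -0.91 ]]
```

servo_tool([
  {"tx":0,"ty":0.02,"tz":0,"ax":-0.035,"ay":0,"az":0},
  {"tx":0,"ty":0.0385,"tz":0,"ax":-0.0667,"ay":0,"az":0},
  {"tx":0,"ty":0.0385,"tz":0,"ax":-0.0667,"ay":0,"az":0},
  {"tx":0,"ty":0.0385,"tz":0,"ax":-0.0667,"ay":0,"az":0},
  {"tx":0,"ty":0.0385,"tz":0,"ax":-0.0667,"ay":0,"az":0},
  {"tx":0,"ty":0.0385,"tz":0,"ax":-0.0667,"ay":0,"az":0},
  {"tx":0,"ty":0.0385,"tz":0,"ax":-0.0667,"ay":0,"az":0},
  {"tx":0,"ty":0.0385,"tz":0,"ax":-0.0667,"ay":0,"az":0},
  {"tx":0,"ty":0.0385,"tz":0,"ax":-0.0667,"ay":0,"az":0},
  {"tx":0,"ty":0.0385,"tz":0,"ax":-0.0667,"ay":0,"az":0},
  {"tx":0,"ty":0.0385,"tz":0,"ax":-0.0667,"ay":0,"az":0},
  {"tx":0,"ty":0.02,"tz":0,"ax":-0.035,"ay":0,"az":0},
])

```text
t: 8.75
position: [0.8545, 0.2381, 0.7388]
orientation: [0.457, 0.452, 0.537, 0.546]
wrist_force: [-0.5, -0.1, -1.6]
finger_gap: 0.0354
grasp_force: 70.7
```

```bash
python3 st.py
```

```text
8.75 [ 0.178  0.189  0.192 -0.011 -0.003  1.574] [0.8545 0.2381 0.7388] [-0.5 -0.1 -1.6] 70.71924090385437 0.03536638146256566
[[-0.175 -0.014  0.985]
 [ 0.985 -0.006  0.175]
 [ 0.003  1.     0.014]]
```

servo_tool([
  {"tx":0,"ty":0.02,"tz":0,"ax":-0.035,"ay":0,"az":0},
  {"tx":0,"ty":0.0385,"tz":0,"ax":-0.0667,"ay":0,"az":0},
  {"tx":0,"ty":0.0385,"tz":0,"ax":-0.0667,"ay":0,"az":0},
  {"tx":0,"ty":0.0385,"tz":0,"ax":-0.0667,"ay":0,"az":0},
  {"tx":0,"ty":0.0385,"tz":0,"ax":-0.0667,"ay":0,"az":0},
  {"tx":0,"ty":0.0385,"tz":0,"ax":-0.0667,"ay":0,"az":0},
  {"tx":0,"ty":0.0385,"tz":0,"ax":-0.0667,"ay":0,"az":0},
  {"tx":0,"ty":0.0385,"tz":0,"ax":-0.0667,"ay":0,"az":0},
  {"tx":0,"ty":0.0385,"tz":0,"ax":-0.0667,"ay":0,"az":0},
  {"tx":0,"ty":0.0385,"tz":0,"ax":-0.0667,"ay":0,"az":0},
  {"tx":0,"ty":0.0385,"tz":0,"ax":-0.0667,"ay":0,"az":0},
  {"tx":0,"ty":0.0385,"tz":0,"ax":-0.0667,"ay":0,"az":0},
  {"tx":0,"ty":0.0385,"tz":0,"ax":-0.0667,"ay":0,"az":0},
  {"tx":0,"ty":0.0385,"tz":0,"ax":-0.0667,"ay":0,"az":0},
  {"tx":0,"ty":0.0385,"tz":0,"ax":-0.0667,"ay":0,"az":0},
  {"tx":0,"ty":0.02,"tz":0,"ax":-0.035,"ay":0,"az":0},
  {"tx":0,"ty":0,"tz":0,"ax":0,"ay":0,"az":0},
])

```text
t: 10.17
position: [0.503, 0.1758, 1.1204]
orientation: [0.641, -0.007, -0.008, 0.767]
wrist_force: [0.5, 0.4, -1.4]
finger_gap: 0.0349
grasp_force: 70.9
```

```bash
python3 st.py; python3 - <<'E'
from h import *
p,d=read_camera("scene");cv2.imwrite("pics/s1.png",p)
E
```

```text
10.1667 [ 0.179  0.238  0.286 -1.544  0.     1.571] [0.503  0.1758 1.1204] [ 0.5  0.4 -1.4] 70.92275977134705 0.034926452714427667
[[-0.178 -0.984 -0.021]
 [ 0.984 -0.178 -0.004]
 [-0.    -0.021  1.   ]]
```

View pics/s1.png

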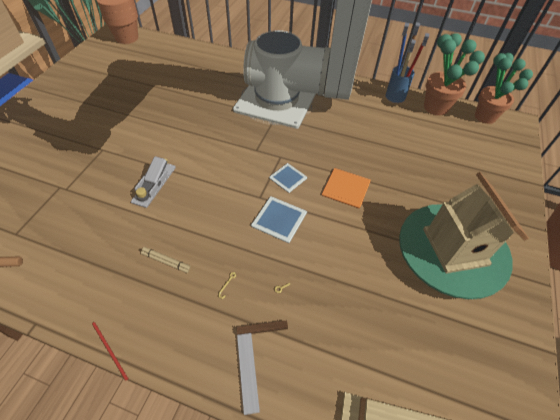

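servo_tool([
  {"tx":0,"ty":0,"tz":0,"ax":0,"ay":0,"az":0},
  {"tx":0,"ty":0,"tz":0,"ax":0,"ay":0,"az":0},
  {"tx":0,"ty":0,"tz":0,"ax":0,"ay":0,"az":0},
  {"tx":0,"ty":0,"tz":0,"ax":0,"ay":0,"az":0},
  {"tx":0,"ty":0,"tz":0,"ax":0,"ay":0,"az":0},
  {"tx":0,"ty":0,"tz":0,"ax":0,"ay":0,"az":0},
  {"tx":0,"ty":0,"tz":0,"ax":0,"ay":0,"az":0},
  {"tx":0,"ty":0,"tz":0,"ax":0,"ay":0,"az":0},
  {"tx":0,"ty":0,"tz":0,"ax":0,"ay":0,"az":0},
  {"tx":0,"ty":0,"tz":0,"ax":0,"ay":0,"az":0},
  {"tx":0,"ty":0,"tz":0,"ax":0,"ay":0,"az":0},
  {"tx":0,"ty":0,"tz":0,"ax":0,"ay":0,"az":0},
  {"tx":0,"ty":0,"tz":0,"ax":0,"ay":0,"az":0},
  {"tx":0,"ty":0,"tz":0,"ax":0,"ay":0,"az":0},
  {"tx":0,"ty":0,"tz":0,"ax":0,"ay":0,"az":0},
  {"tx":0,"ty":0,"tz":0,"ax":0,"ay":0,"az":0},
  {"tx":0,"ty":0,"tz":0,"ax":0,"ay":0,"az":0},
  {"tx":0,"ty":0,"tz":0,"ax":0,"ay":0,"az":0},
  {"tx":0,"ty":0,"tz":0,"ax":0,"ay":0,"az":0},
  {"tx":0,"ty":0,"tz":0,"ax":0,"ay":0,"az":0},
])

```text
t: 11.88
position: [0.505, 0.1761, 1.1199]
orientation: [0.642, -0.005, -0.007, 0.766]
wrist_force: [0.2, -0.5, -2.4]
finger_gap: 0.0357
grasp_force: 70.9
```

servo_tool([
  {"tx":0,"ty":0,"tz":0,"ax":0,"ay":0,"az":0},
  {"tx":0,"ty":0,"tz":0,"ax":0,"ay":0,"az":0},
  {"tx":0,"ty":0,"tz":0,"ax":0,"ay":0,"az":0},
  {"tx":0,"ty":0,"tz":0,"ax":0,"ay":0,"az":0},
  {"tx":0,"ty":0,"tz":0,"ax":0,"ay":0,"az":0},
  {"tx":0,"ty":0,"tz":0,"ax":0,"ay":0,"az":0},
  {"tx":0,"ty":0,"tz":0,"ax":0,"ay":0,"az":0},
  {"tx":0,"ty":0,"tz":0,"ax":0,"ay":0,"az":0},
  {"tx":0,"ty":0,"tz":0,"ax":0,"ay":0,"az":0},
  {"tx":0,"ty":0,"tz":0,"ax":0,"ay":0,"az":0},
])

```text
t: 12.72
position: [0.505, 0.1761, 1.1199]
orientation: [0.642, -0.005, -0.007, 0.766]
wrist_force: [-0.2, -0.0, -1.3]
finger_gap: 0.0353
grasp_force: 70.9
```

servo_tool([
  {"tx":0,"ty":-0.02,"tz":0,"ax":0.035,"ay":0,"az":0},
  {"tx":0,"ty":-0.0385,"tz":0,"ax":0.0667,"ay":0,"az":0},
  {"tx":0,"ty":-0.0385,"tz":0,"ax":0.0667,"ay":0,"az":0},
  {"tx":0,"ty":-0.0385,"tz":0,"ax":0.0667,"ay":0,"az":0},
  {"tx":0,"ty":-0.0385,"tz":0,"ax":0.0667,"ay":0,"az":0},
  {"tx":0,"ty":-0.0385,"tz":0,"ax":0.0667,"ay":0,"az":0},
  {"tx":0,"ty":-0.0385,"tz":0,"ax":0.0667,"ay":0,"az":0},
  {"tx":0,"ty":-0.0385,"tz":0,"ax":0.0667,"ay":0,"az":0},
  {"tx":0,"ty":-0.0385,"tz":0,"ax":0.0667,"ay":0,"az":0},
  {"tx":0,"ty":-0.0385,"tz":0,"ax":0.0667,"ay":0,"az":0},
  {"tx":0,"ty":-0.0385,"tz":0,"ax":0.0667,"ay":0,"az":0},
  {"tx":0,"ty":-0.0385,"tz":0,"ax":0.0667,"ay":0,"az":0},
  {"tx":0,"ty":-0.0385,"tz":0,"ax":0.0667,"ay":0,"az":0},
  {"tx":0,"ty":-0.0385,"tz":0,"ax":0.0667,"ay":0,"az":0},
  {"tx":0,"ty":-0.0385,"tz":0,"ax":0.0667,"ay":0,"az":0},
  {"tx":0,"ty":-0.02,"tz":0,"ax":0.035,"ay":0,"az":0},
])

```text
t: 14.05
position: [0.8919, 0.2447, 0.7702]
orientation: [0.454, 0.454, 0.542, 0.542]
wrist_force: [0.3, 0.8, -2.1]
finger_gap: 0.0351
grasp_force: 70.6
```

servo_tool([
  {"tx":0,"ty":-0.02,"tz":0,"ax":0.035,"ay":0,"az":0},
  {"tx":0,"ty":-0.0385,"tz":0,"ax":0.0667,"ay":0,"az":0},
  {"tx":0,"ty":-0.0385,"tz":0,"ax":0.0667,"ay":0,"az":0},
  {"tx":0,"ty":-0.0385,"tz":0,"ax":0.0667,"ay":0,"az":0},
  {"tx":0,"ty":-0.0385,"tz":0,"ax":0.0667,"ay":0,"az":0},
  {"tx":0,"ty":-0.0385,"tz":0,"ax":0.0667,"ay":0,"az":0},
  {"tx":0,"ty":-0.0385,"tz":0,"ax":0.0667,"ay":0,"az":0},
  {"tx":0,"ty":-0.0385,"tz":0,"ax":0.0667,"ay":0,"az":0},
  {"tx":0,"ty":-0.0385,"tz":0,"ax":0.0667,"ay":0,"az":0},
  {"tx":0,"ty":-0.0385,"tz":0,"ax":0.0667,"ay":0,"az":0},
  {"tx":0,"ty":-0.0385,"tz":0,"ax":0.0667,"ay":0,"az":0},
  {"tx":0,"ty":-0.0385,"tz":0,"ax":0.0667,"ay":0,"az":0},
  {"tx":0,"ty":-0.0385,"tz":0,"ax":0.0667,"ay":0,"az":0},
  {"tx":0,"ty":-0.0385,"tz":0,"ax":0.0667,"ay":0,"az":0},
  {"tx":0,"ty":-0.02,"tz":0,"ax":0.035,"ay":0,"az":0},
  {"tx":0,"ty":0,"tz":0,"ax":0,"ay":0,"az":0},
  {"tx":0,"ty":0,"tz":0,"ax":0,"ay":0,"az":0},
])

```text
t: 15.47
position: [0.588, 0.1908, 0.3908]
orientation: [0.036, 0.641, 0.765, 0.043]
wrist_force: [0.6, 0.3, -1.2]
finger_gap: 0.035
grasp_force: 70.4
```

```bash
python3 st.py; python3 look.py w4
```

```text
15.4667 [ 0.178  0.312  0.437  1.585 -0.     1.574] [0.588  0.1908 0.3908] [ 0.6  0.3 -1.2] 70.43906092643738 0.03503397400496187
[[-0.175  0.979  0.109]
 [ 0.985  0.174  0.019]
 [-0.     0.111 -0.994]]
15.4667 [ 0.178  0.312  0.437  1.585 -0.     1.574] [0.588  0.1908 0.3908] [0.036 0.641 0.765 0.043]
tin [280. 245.] 0.64 [0.58209531 0.21826078 0.40081687]
tile [41. 24.] 0.76 [0.3052142  0.32530751 0.00725584]
tile [170. 157.] 0.71 [0.47321593 0.18613577 0.0087547 ]
tile [ 59. 160.] 0.68 [0.32682858 0.15771848 0.00556616]
tile 6190 [0.4725 0.1849 0.0079] [0.473 0.183] [0.11 0.11] 83.1
```

View pics/w4.png

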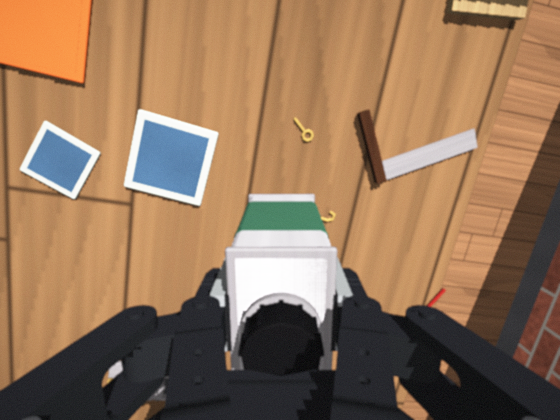

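servo_tool([
  {"tx":0,"ty":0,"tz":0,"ax":0.0353,"ay":0,"az":0},
  {"tx":0,"ty":0,"tz":0,"ax":0.0353,"ay":0,"az":0},
  {"tx":0.0025,"ty":-0.023,"tz":0.025,"ax":0,"ay":0,"az":0},
  {"tx":0.0025,"ty":-0.023,"tz":0.025,"ax":0,"ay":0,"az":0},
  {"tx":0.0025,"ty":-0.023,"tz":0.025,"ax":0,"ay":0,"az":0},
  {"tx":0.0025,"ty":-0.023,"tz":0.025,"ax":0,"ay":0,"az":0},
  {"tx":0.0024,"ty":-0.0227,"tz":0.025,"ax":0,"ay":0,"az":0},
  {"tx":0,"ty":0,"tz":0.03,"ax":0,"ay":0,"az":0},
  {"tx":0,"ty":0,"tz":0.03,"ax":0,"ay":0,"az":0},
  {"tx":0,"ty":0,"tz":0.03,"ax":0,"ay":0,"az":0},
  {"tx":0,"ty":0,"tz":0.03,"ax":0,"ay":0,"az":0},
  {"tx":0,"ty":0,"tz":0.015,"ax":0,"ay":0,"az":0},
  {"tx":0,"ty":0,"tz":0,"ax":0,"ay":0,"az":0},
  {"tx":0,"ty":0,"tz":0,"ax":0,"ay":0,"az":0},
  {"tx":0,"ty":0,"tz":0,"ax":0,"ay":0,"az":0},
])

```text
t: 16.87
position: [0.4732, 0.1831, 0.1322]
orientation: [0.0, 0.642, 0.766, 0.001]
wrist_force: [-0.6, 1.3, -1.2]
finger_gap: 0.0351
grasp_force: 71.0
```

```bash
python3 st.py
```

```text
16.8667 [ 0.204  0.254 -0.306  1.009  0.     1.599] [0.4732 0.1831 0.1322] [-0.6  1.3 -1.2] 71.01855754852295 0.03513712875488393
[[-0.175  0.985  0.001]
 [ 0.985  0.175  0.   ]
 [ 0.     0.001 -1.   ]]
```

Level and centred. Lower to just above contact.

servo_tool([
  {"tx":0,"ty":0,"tz":0.02,"ax":0,"ay":0,"az":0},
  {"tx":0,"ty":0,"tz":0.016,"ax":0,"ay":0,"az":0},
  {"tx":0,"ty":0,"tz":0.01,"ax":0,"ay":0,"az":0},
  {"tx":0,"ty":0,"tz":0.004,"ax":0,"ay":0,"az":0},
  {"tx":0,"ty":0,"tz":0.002,"ax":0,"ay":0,"az":0},
  {"tx":0,"ty":0,"tz":0.001,"ax":0,"ay":0,"az":0},
  {"tx":0,"ty":0,"tz":0,"ax":0,"ay":0,"az":0},
  {"tx":0,"ty":0,"tz":0,"ax":0,"ay":0,"az":0},
  {"tx":0,"ty":0,"tz":0,"ax":0,"ay":0,"az":0},
])

```text
t: 17.62
position: [0.4725, 0.183, 0.0786]
orientation: [0.0, 0.642, 0.766, 0.0]
wrist_force: [-0.3, -0.5, -1.3]
finger_gap: 0.0356
grasp_force: 71.2
```

servo_tool([
  {"tx":0,"ty":0,"tz":0.001,"ax":0,"ay":0,"az":0},
  {"tx":0,"ty":0,"tz":0.001,"ax":0,"ay":0,"az":0},
  {"tx":0,"ty":0,"tz":0,"ax":0,"ay":0,"az":0},
  {"tx":0,"ty":0,"tz":0,"ax":0,"ay":0,"az":0},
])

```text
t: 17.95
position: [0.4722, 0.1829, 0.076]
orientation: [-0.0, 0.642, 0.766, -0.0]
wrist_force: [0.5, -0.6, -1.7]
finger_gap: 0.0353
grasp_force: 71.2
```

servo_tool([
  {"tx":0,"ty":0,"tz":0.0005,"ax":0,"ay":0,"az":0},
  {"tx":0,"ty":0,"tz":0.0005,"ax":0,"ay":0,"az":0},
  {"tx":0,"ty":0,"tz":0,"ax":0,"ay":0,"az":0},
  {"tx":0,"ty":0,"tz":0,"ax":0,"ay":0,"az":0},
])

```text
t: 18.28
position: [0.4722, 0.1829, 0.0759]
orientation: [0.0, 0.642, 0.766, 0.0]
wrist_force: [-2.9, -1.8, 12.4]
finger_gap: 0.0355
grasp_force: 72.7
```

servo_tool([
  {"tx":0,"ty":0,"tz":0,"ax":0,"ay":0,"az":0},
  {"tx":0,"ty":0,"tz":0,"ax":0,"ay":0,"az":0},
  {"tx":0,"ty":0,"tz":0,"ax":0,"ay":0,"az":0},
  {"tx":0,"ty":0,"tz":0,"ax":0,"ay":0,"az":0},
])

```text
t: 18.62
position: [0.4722, 0.1829, 0.0759]
orientation: [0.0, 0.642, 0.766, 0.0]
wrist_force: [-3.4, -0.6, 10.7]
finger_gap: 0.0352
grasp_force: 72.7
```

servo_tool([
  {"tx":0,"ty":0,"tz":0,"ax":0,"ay":0,"az":0},
  {"tx":0,"ty":0,"tz":0,"ax":0,"ay":0,"az":0},
  {"tx":0,"ty":0,"tz":0,"ax":0,"ay":0,"az":0},
  {"tx":0,"ty":0,"tz":0,"ax":0,"ay":0,"az":0},
  {"tx":0,"ty":0,"tz":0,"ax":0,"ay":0,"az":0},
  {"tx":0,"ty":0,"tz":0,"ax":0,"ay":0,"az":0},
  {"tx":0,"ty":0,"tz":0,"ax":0,"ay":0,"az":0},
  {"tx":0,"ty":0,"tz":0,"ax":0,"ay":0,"az":0},
  {"tx":0,"ty":0,"tz":0,"ax":0,"ay":0,"az":0},
  {"tx":0,"ty":0,"tz":0,"ax":0,"ay":0,"az":0},
], jaw=1)

```text
t: 19.45
position: [0.4721, 0.1829, 0.0749]
orientation: [-0.0, 0.642, 0.766, -0.0]
wrist_force: [0.1, -0.3, -0.4]
finger_gap: 0.0853
grasp_force: 0.0
```

servo_tool([
  {"tx":0,"ty":0,"tz":-0.015,"ax":0,"ay":0,"az":0},
  {"tx":0,"ty":0,"tz":-0.025,"ax":0,"ay":0,"az":0},
  {"tx":0,"ty":0,"tz":-0.03,"ax":0,"ay":0,"az":0},
  {"tx":0,"ty":0,"tz":-0.035,"ax":0,"ay":0,"az":0},
  {"tx":0,"ty":0,"tz":-0.035,"ax":0,"ay":0,"az":0},
  {"tx":0,"ty":0,"tz":-0.02,"ax":0,"ay":0,"az":0},
  {"tx":0,"ty":0,"tz":0,"ax":0,"ay":0,"az":0},
  {"tx":0,"ty":0,"tz":0,"ax":0,"ay":0,"az":0},
  {"tx":0,"ty":0,"tz":0,"ax":0,"ay":0,"az":0},
  {"tx":0,"ty":0,"tz":0,"ax":0,"ay":0,"az":0},
])

```text
t: 20.28
position: [0.4717, 0.1828, 0.2335]
orientation: [-0.001, 0.642, 0.766, -0.001]
wrist_force: [0.2, -0.4, 0.0]
finger_gap: 0.0856
grasp_force: 0.0
```

```bash
python3 look.py w5
```

```text
20.2833 [ 0.204  0.192 -0.117  1.264  0.     1.599] [0.4717 0.1828 0.2335] [-0.001  0.642  0.766 -0.001]
tin [281. 187.] 0.85 [0.46883732 0.1998617  0.09115518]
tile [139. 188.] 0.83 [0.32675022 0.15652729 0.00692271]
tile [125.   8.] 0.67 [0.30581168 0.32040124 0.00871978]
cap 906 [0.4726 0.1836 0.1074] [0.4727 0.1825] [0.026 0.025] 87.0
shoulder 2411 [0.4723 0.1856 0.092 ] [0.4727 0.1828] [0.037 0.059] 10.2
tile 7558 [0.4711 0.1932 0.008 ] [0.4731 0.1828] [0.11 0.11] 83.1
```

View pics/w5.png

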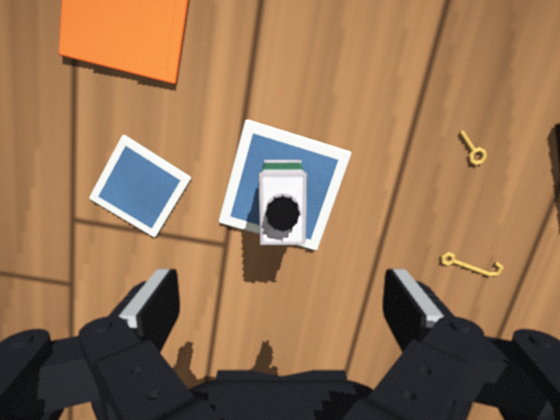

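The tin (cap at pixel 282,213) stands upright on the tile. It is within 1 mm of the tile's centre.

```bash
python3 -c "
from plant import sign_off
print(sign_off())"
```

```text
the job is handed in; nothing more can be done
None
```

The tin was held upside down for over 2.5 s, lowered onto the tile until I felt contact (about 12 N) and only then released; it stands upright within 1 mm of the tile's centre, no bystander was touched, and the job is handed in (no verdict was returned).

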